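# Open the latched guard gate of the cake turntable

### The arm

A 6-joint arm with a two-finger parallel gripper is mounted at the origin on the work surface. World frame = base frame: x ahead of the robot, y to its left, z up, the work surface at z = 0. Lengths are in m, angles in rad, forces in N, time in s.
With the tool pointing down it reaches from about 0.275 to 0.825 m from the base axis. Payload 4.9 kg.
Tool frame: the origin (TCP) lies midway between the tips of the shut fingers; the grasp point (between the pads) lies 19 mm behind it (bot.grip_depth is the distance from the TCP to the grasp point, in m); y points along the fingers, x is the direction in which the jaws open and shut, and the axes are right-handed (so a half turn about y gives the same grasp; the last joint's range is limited). The gripper opens to 85 mm and grips with 20 to 120 N. Pads are 22 mm wide; open, the fingers measure 114 mm over their backs; the gripper's body (76 mm by 85 mm) begins 54 mm behind the grasp point. The pads swing forward as they close: fully open they stand 13 mm farther back than shut.
Start: joints at [0.98, 0.326, -0.193, 1.052, 0, 1.437], TCP at [0.243, 0.494, 0.231] pointing down, gripper open.
Joint ranges: [-2.65, 2.65], [-0.97, 1.79], [-1.3, 1.35], [-1.93, 2.1], [-1.47, 1.37], [-3.14, 3.14]. Speed limits (rad/s): [2.57, 2.57, 3.14, 3.14, 3.14, 3.14].

### API

Orientations are given as a unit quaternion [w, x, y, z].
In Python, from cell import bot gives the robot as it stands. Calls block until the motion is done:
- bot.move_pose(position, orientation): joint-space move of the TCP to a pose.
- bot.move_linear(position, speed=0.15, rotation=None, until_force=None): straight line of the TCP; rotation=None keeps the orientation; speed is the mean speed in m/s. With until_force (N) it stops when the force on the tool has changed by that much, and returns True; else False.
- bot.goto_joints(angles): joint-space move.
- bot.set_gripper(opening, grasp_force=None): opening from 0.0 (shut) to 1.0 (fully open); grasp_force is the grip in N (None keeps the last); returns when the fingers have stopped.
- bot.wait(seconds).
- bot.solve_ik(position, orientation): joint angles nearest the present ones, or None.
- bot.camera(name): name is "scene" or "top"; returns the picture (384x512x3 uint8, red, green, blue); there is no depth.
- bot.calibration(name): a dict with "mtx" (3x3 intrinsics, pixels), "k1" (the pictures are not rectified: a ray, as slopes to the right and down, at radius r is drawn at 1 + k1 r^2 times it, then the intrinsics apply), "extrinsics" (4x4, takes a point from world to camera coordinates). Camera axes: x right, y down, z forward; pixel columns grow to the right and rows downward; lengths in m; the calibration is good to about 2 mm. A picture is of the moment at which its call begins. calibration takes no time and is no camera call.
A pose or a line that the arm cannot do raises bot.PlanningError and nothing moves.
- bot.close_job(): hands the job in, once; it reports no verdict.
Trained networks look in the newest picture that a camera, given by its name, has taken for a name from the list of things; names that differ only in an ending like _2 or _b are one class to them, and where a whole thing is asked for, a point or a joint stands for the part that bears it (a point fixed in the world has none). Each returns a list of dicts, best first, with "confidence" (0 to 1); they miss things now and then, are a little off and sometimes report something else, mostly with a low value. They report only what shows in the picture. A call takes as long as a camera call.
- bot.search_frame(camera, thing): "bbox" ([left, top, width, height] in pixels, round what is visible of it).
Readings, each from a call of its own:
- bot.read_clock(): time.
- bot.read_joint_positions(): joint angles.
- bot.read_joint_vel(): joint speeds.
- bot.read_joint_efforts(): joint torques, N m.
- bot.read_position(): TCP position.
- bot.read_tool_rot(): TCP orientation.
- bot.read_ft_force(): force on the tool from outside, world axes, zero at the start.
- bot.read_moment(): the same for the moment, N m.
- bot.read_gripper_width(): opening from 0.0 (shut) to 1.0 (fully open).
Only numpy, scipy, OpenCV 4.12 (cv2) and the standard library are available. Lean on these libraries where they do the work, as an engineer would, in place of code of your own. Each camera call takes 0.05 s, during which the arm holds its last target.

### The job

Lift the latch bar on the gate of the cake turntable's guard bay out of its catch by its upright thumb stem and swing the gate at least 60 degrees outward, feeling for how far the bar must come up so that it is never forced against the catch, neither against the lip nor into the stop above it. Leave the gate standing open with the bar dropped back level, and do not disturb the nozzle, jar and spatula beside the bay.

Things in the scene. Friction and masses are not known exactly. Their poses are not given: they have to be found in the camera images.
- bay: Fixed guard bay: 300 mm square steel base with wire sides 140 mm tall, shut at the front by a barred steel gate 228 mm wide, top edge 165 mm above the bench. Origin on the bench under the middle of the gate line; x points into the bay, y along the gate towards its hinge, z up.
- bay_hinge (a point): Point on the gate's upright hinge axis, 145 mm above the bench, at (0, 120 mm) in the bay's frame. The gate opens outward: its free end swings towards the bay's -x.
- gate (a joint): Gate angle in rad: 0 shut (hard stop), grows as the gate swings outward, 1.5 at its other stop. Stiff hinge (about 0.35 N m): the gate stays where it is left.
- bar: Dark steel latch bar, level on the gate's outer face. Origin at its pivot: 18 mm in front of the gate's mid plane, 60 mm from the hinge axis along the gate, 145 mm above the bench. x normal to the gate, y along it towards the hinge. It turns about x (0.4 rad at most) and falls back level by its weight (0.18 to 0.29 kg).
- knob (a point): Middle of the grip length of the thumb stem, a plain upright round stem 18 mm in diameter on the bar; its top is 20 mm above this point. The point is 130 mm from the pivot along the bar and 60 mm above it: 205 mm above the bench with the bar down, 40 mm above the gate's top edge, so fingers can straddle the stem across the gate.
- nose (a point): Middle of the bar's nose (a flat bar 10 mm tall, 8 mm thick), 192 mm from the pivot along the bar, past the gate's free edge, where it lies in the catch. The catch's lip stands in front of it (5 mm of play, lip 9 mm deep): the nose is out of the catch once the gate has opened 0.12 rad.
- post: Fixed upright steel post, 26 x 30 mm, 240 mm tall, beyond the gate's free edge; origin at its foot. It carries the catch: a lip below and, above it, a hood with a sprung rubber stop (8 N/mm), which form a slot 18 mm high that the 10 mm tall nose must pass through. More than 12 N between bar and catch strains the latch: a failure.
- post_top (a point): Top of the post. The catch on it is set by hand and its height is not measured: the lip's top is 5 to 45 mm above the underside of the resting nose, the rubber stop always 18 mm above the lip's top. Lifted too little, the nose is held by the lip; too far, it is forced into the stop, which is felt as a rising load on the stem.
- nozzle: a steel piping nozzle, cone 38 mm across and 55 mm tall, standing right of the catch post; origin at its underside; a bystander to be left alone.
- tub: a white jar with lid, 100 mm across, 110 mm tall, left of the bay; origin at its underside; a bystander to be left alone.
- spatula: a spatula lying on the bench left of the gate; origin at its underside; a bystander to be left alone.

How it is judged:
On the way, in this order (a step that is already met when the one before it is completed fails the run):
1. the bar is lifted at least 3 mm at the thumb stem while the gate is still shut (height (world z) of knob above 0.208 m and value of joint gate below 0.04 rad), for 0.1 s.
2. the gate is swung open past 1.0 rad (value of joint gate above 1 rad), for 0.2 s.
At the end, for the whole second after the job is handed in: the gate stands open at 1.0 rad or more (57 degrees), at rest, with the bar back down level (thumb stem within 2 mm of its rest height) (value of joint gate above 1 rad and velocity of joint gate between -0.05 and 0.05 rad/s and height (world z) of knob below 0.207 m); the robot touches nothing.
It fails at once if the bar is forced against its catch with more than 12 N (contact force between bar and post above 12 N).
It fails at once if the nozzle, jar or spatula is moved by more than 30 mm (distance of any of nozzle, tub, spatula from where it was at the start of the episode above 0.03 m).
It also fails if it takes over 64 s, if anything falls off the work surface, if the arm or the gripper's body presses on something with over 40 N, if the wrist force passes 120 N, or if a joint passes its speed limit or range.

## Working session

There is one attempt and no reset: what is moved stays moved. The work goes in short steps, each a Python script; the robot and the scene stay as the last script left them, time stands still between calls to the robot, and variables do not carry over. Pictures are saved under pics/ and viewed, and the job is handed in when it is done.

```bash
ls; mkdir -p pics; python3 - <<'E'
from cell import bot
import cv2
for n in ("scene","top"):
    im=bot.camera(n); cv2.imwrite(f"pics/{n}0.png",im[:,:,::-1])
    c=bot.calibration(n); print(n,c)
    for t in ("bay","gate","bar","knob","nose","post","post_top","nozzle","tub","spatula"):
        try: print(t,[(d['bbox'],round(d['confidence'],2)) for d in bot.search_frame(n,t)[:2]])
        except Exception as e: print(t,e)
print(bot.read_clock(),bot.read_tool_rot(),bot.read_position())
E
```

```text
pics
scene {'mtx': array([[377.12778189,   0.        , 259.7294754 ],
       [  0.        , 377.12778189, 193.80736474],
       [  0.        ,   0.        ,   1.        ]]), 'k1': 0.003231265810638741, 'extrinsics': array([[ 0.67253982,  0.73985626,  0.01740401, -0.43598043],
       [ 0.53739399, -0.47205975, -0.6988328 , -0.16709414],
       [-0.50882009,  0.4793457 , -0.71507329,  1.24970343],
       [ 0.        ,  0.        ,  0.        ,  1.        ]])}
bay [([168.1, 205.8, 227.9, 178.2], 0.59)]
gate [([164.7, 212.7, 96.3, 108.5], 0.82)]
bar [([162.9, 231.2, 74.0, 68.4], 0.72)]
knob [([165.0, 233.4, 62.7, 65.6], 0.62)]
nose [([165.7, 233.4, 71.9, 63.5], 0.96)]
post [([133.8, 268.2, 52.8, 100.7], 0.56)]
post_top [([163.8, 205.1, 230.6, 178.9], 0.65)]
nozzle [([143.4, 361.7, 19.2, 22.3], 0.78)]
tub [([289.1, 198.7, 40.9, 54.7], 0.91)]
spatula [([205.7, 178.9, 87.8, 37.4], 0.55)]
top {'mtx': array([[430.39060774,   0.        , 255.58636628],
       [  0.        , 430.39060774, 191.72850686],
       [  0.        ,   0.        ,   1.        ]]), 'k1': 0.0432600167163954, 'extrinsics': array([[ 0.00197702, -0.99984247,  0.01763862,  0.04796103],
       [-0.9899947 , -0.00444559, -0.14103447,  0.6084858 ],
       [ 0.14109067, -0.01718331, -0.98984754,  1.17163289],
       [ 0.        ,  0.        ,  0.        ,  1.        ]])}
bay [([236.1, 54.4, 133.1, 137.9], 0.66)]
gate [([267.6, 165.5, 98.7, 22.8], 0.9)]
bar [([298.5, 166.7, 67.6, 16.7], 0.57)]
knob [([294.4, 167.1, 58.3, 15.9], 0.57)]
nose [([319.9, 167.6, 48.1, 14.9], 0.86)]
post [([355.5, 152.6, 44.7, 30.3], 0.72)]
post_top [([356.4, 153.1, 43.0, 31.7], 0.65)]
nozzle [([196.7, 199.7, 45.2, 94.9], 0.55)]
tub [([203.5, 151.6, 34.6, 38.5], 0.76)]
spatula [([196.5, 199.9, 46.0, 94.8], 0.96)]
1.1 [ 0.60022016 -0.60021574 -0.37382425  0.37380778] [0.24258872 0.49363017 0.23128587]
```

```bash
python3 - <<'E'
import cv2
a=cv2.imread("pics/scene0.png");b=cv2.imread("pics/top0.png")
cv2.imwrite("pics/s1.png",cv2.resize(a[170:384,110:410],None,fx=2.6,fy=2.6,interpolation=cv2.INTER_CUBIC))
cv2.imwrite("pics/t1.png",cv2.resize(b[40:200,190:410],None,fx=3.6,fy=3.6,interpolation=cv2.INTER_CUBIC))
E
```

```text
(no output)
```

View pics/s1.png

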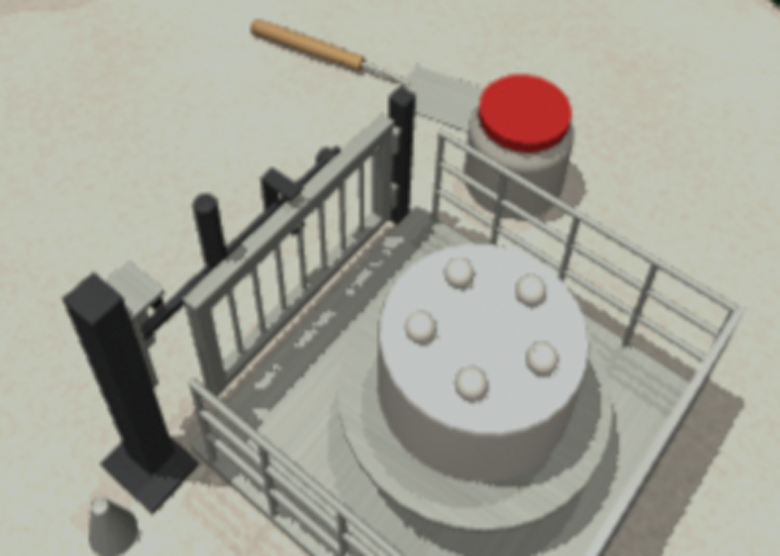

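View pics/t1.png

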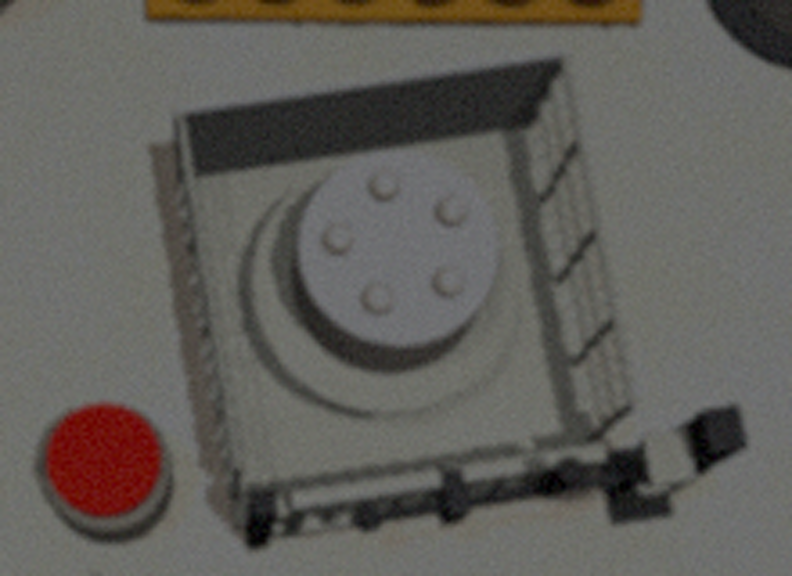

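View pics/top0.png

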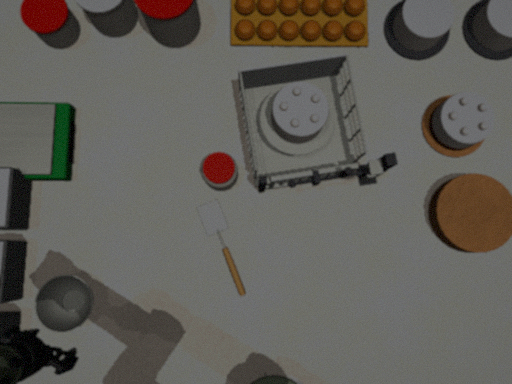

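```bash
cat > h.py <<'E'
import numpy as np, cv2
from cell import bot
def proj(n,P):
    c=bot.calibration(n);P=np.atleast_2d(P);q=P@c['extrinsics'][:3,:3].T+c['extrinsics'][:3,3]
    s=q[:,:2]/q[:,2:];r2=(s**2).sum(1,keepdims=True);s=s*(1+c['k1']*r2)
    return s@np.diag([c['mtx'][0,0],c['mtx'][1,1]])+c['mtx'][:2,2]
def ray(n,uv):
    c=bot.calibration(n);d=(np.array(uv)-c['mtx'][:2,2])/[c['mtx'][0,0],c['mtx'][1,1]]
    s=d.copy()
    for _ in range(10): s=d/(1+c['k1']*(s@s))
    R=c['extrinsics'][:3,:3];t=c['extrinsics'][:3,3]
    return -R.T@t, R.T@np.r_[s,1]
def onz(n,uv,z):
    o,d=ray(n,uv);return o+d*(z-o[2])/d[2]
E
python3 - <<'E'
from h import *
S=lambda u,v:(u/2.6+110-.3,v/2.6+170-.3)
T=lambda u,v:(u/3.6+190-.36,v/3.6+40-.36)
print('stem s',onz('scene',S(206,202),.225))
for p in((370,510),(455,495),(555,475),(625,470)):print('top',p,onz('top',T(*p),.225),onz('top',T(*p),.145))
print('gate free corner inner',onz('scene',S(197,302),.165),'hinge end',onz('scene',S(388,125),.165))
print('post top s',onz('scene',S(95,297),.24),'t',onz('top',T(718,430),.24))
print('tub s',onz('scene',S(525,113),.11),'t',onz('top',T(105,460),.11))
E
```

```text
stem s [ 0.63659115 -0.16827415  0.225     ]
top (370, 510) [ 0.60805586 -0.03544248  0.225     ] [ 0.62147611 -0.0437769   0.145     ]
top (455, 495) [ 0.61849693 -0.09247159  0.225     ] [ 0.63273632 -0.10528016  0.145     ]
top (555, 475) [ 0.63241633 -0.15979849  0.225     ] [ 0.64774775 -0.1778891   0.145     ]
top (625, 470) [ 0.63603365 -0.20683241  0.225     ] [ 0.65164886 -0.228613    0.145     ]
gate free corner inner [ 0.66346488 -0.20309016  0.165     ] hinge end [0.63059997 0.00983695 0.165     ]
post top s [ 0.66127925 -0.26696144  0.24      ] t [ 0.6603417  -0.26518946  0.24      ]
tub s [0.66865313 0.1464382  0.11      ] t [0.66409787 0.14979918 0.11      ]
```

```bash
cat > ov.py <<'E'
from h import *
import sys
x0,y0,yaw=map(float,sys.argv[1:4]);tag=sys.argv[4]
yaw=np.deg2rad(yaw)
R=np.array([[np.cos(yaw),-np.sin(yaw),0],[np.sin(yaw),np.cos(yaw),0],[0,0,1]])
B=lambda *p:(R@np.array(p)+[x0,y0,0])
segs=[[(-.018,-.07,.15),(-.018,-.07,.225)],[(-.018,.06,.145),(-.018,-.132,.145)],[(0,.12,0),(0,.12,.2)],[(0,.112,.165),(0,-.116,.165)],
[(0,.15,.14),(.3,.15,.14)],[(0,-.15,.14),(.3,-.15,.14)],[(.3,.15,.14),(.3,-.15,.14)],[(.3,.15,.0),(.3,.15,.14)],[(0,-.15,.0),(0,.15,.0)]]
for n,f,c in(("scene","pics/scene0.png",(110,170,300,214,2.6)),("top","pics/top0.png",(190,40,220,160,3.6))):
    im=cv2.imread(f);u,v,w,h,k=c
    im=cv2.resize(im[v:v+h,u:u+w],None,fx=k,fy=k,interpolation=cv2.INTER_CUBIC)
    if n=="top": im=cv2.convertScaleAbs(im,alpha=1.7)
    for i,s in enumerate(segs):
        p=(proj(n,np.array([B(*q) for q in s]))-[u,v]+.5)*k
        p=p.round().astype(int)
        cv2.line(im,tuple(map(int,p[0])),tuple(map(int,p[1])),[(0,0,255),(0,255,0),(255,0,0),(0,255,255)][i%4],1)
    cv2.imwrite(f"pics/{n}_ov{tag}.png",im)
print(B(-.018,-.07,.205))
E
python3 - <<'E'
import numpy as np
y=np.deg2rad(8.8);c,s=np.cos(y),np.sin(y)
print(np.array([.6345,-.165])-np.array([[c,-s],[s,c]])@[-.018,-.07])
E
python3 ov.py 0.6416 -0.0931 8.8 a
```

```text
[ 0.6415791  -0.09307027]
[ 0.6345209  -0.16502973  0.205     ]
```

View pics/scene_ova.png

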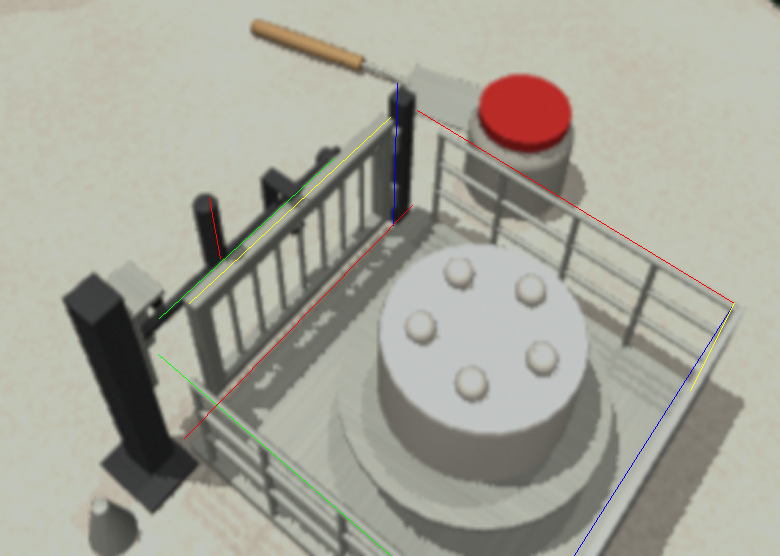

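View pics/top_ova.png

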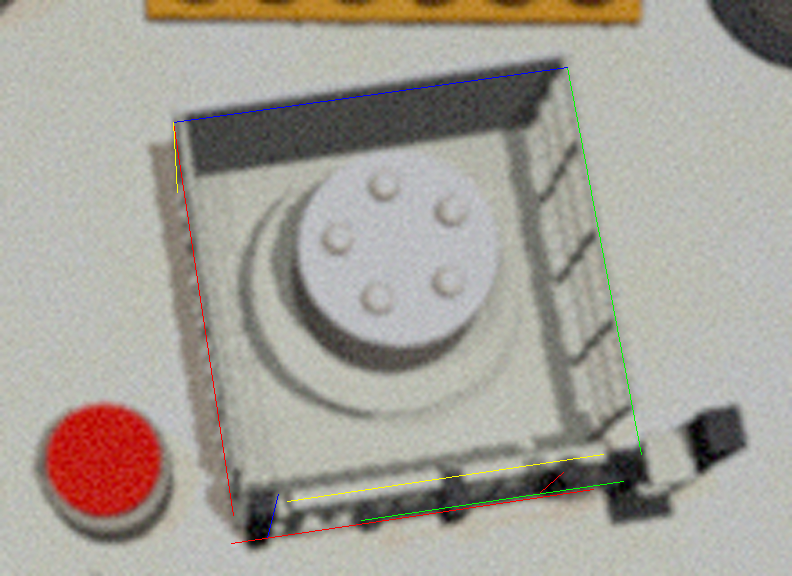

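```bash
python3 - <<'E'
import cv2,numpy as np
b=cv2.imread("pics/top0.png")[150:195,310:405]
b=cv2.convertScaleAbs(b,alpha=2.2)
a=cv2.imread("pics/scene0.png")[225:330,130:250]
cv2.imwrite("pics/zt.png",cv2.resize(b,None,fx=8,fy=8,interpolation=cv2.INTER_CUBIC))
cv2.imwrite("pics/zs.png",cv2.resize(cv2.convertScaleAbs(a,alpha=1.4,beta=10),None,fx=5.5,fy=5.5,interpolation=cv2.INTER_CUBIC))
E
```

```text
(no output)
```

View pics/zt.png

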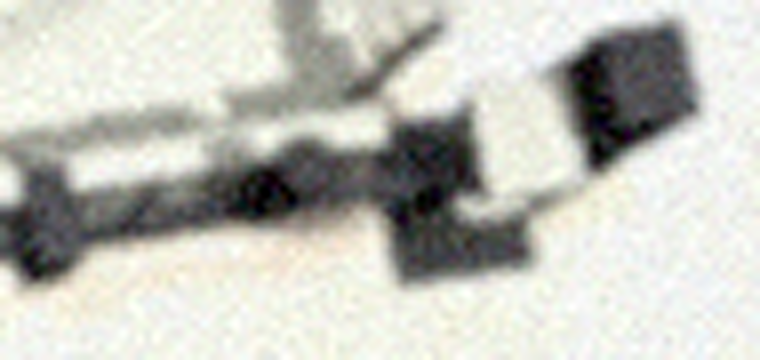

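View pics/zs.png

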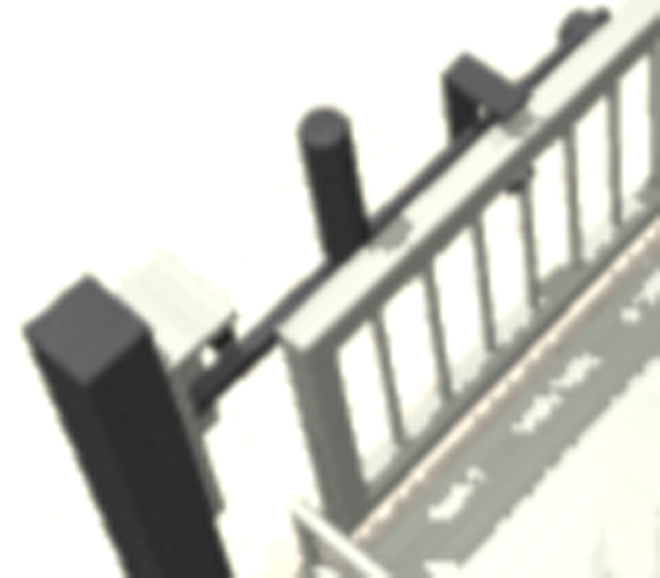

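```bash
python3 - <<'E'
from h import *
print(onz('scene',(325/5.5+129.6,126/5.5+224.6),.225), onz('top',(309/8+309.6,173/8+149.6),.225))
print(proj('top',[[.6355,-.1665,.225]])*1, proj('scene',[[.6355,-.1665,.225]]))
# tool: IK candidates
E
```

```text
[ 0.63651871 -0.16874781  0.225     ] [ 0.63334648 -0.17048925  0.225     ]
[[346.54833456 170.3407142 ]] [[189.39457184 246.49894046]]
```

```bash
cat >> h.py <<'E'
from scipy.spatial.transform import Rotation as Rn
YAW=np.deg2rad(8.8); KN=np.array([.6355,-.169,.205])   # knob at rest
GD=bot.grip_depth; SGN=1
def q4(r):
    x=r.as_quat();return [x[3],x[0],x[1],x[2]]
def frame(theta,phi):
    """knob position, tool rotation for gate angle theta and bar lift phi"""
    Rb=Rn.from_euler('z',YAW)
    hinge=KN-Rb.apply([-.018,-.19,.205]); 
    Rg=Rn.from_euler('z',YAW-theta)
    Rbar=Rg*Rn.from_euler('x',-phi)
    k=hinge+Rg.apply([-.018,-.06,.145])+Rbar.apply([0,-.13,.06])
    T=np.column_stack([[SGN,0,0],[0,0,-1],[0,SGN,0]]).astype(float)
    return k,Rbar*Rn.from_matrix(T),Rg
def pose(theta,phi,off=(0,0,0)):
    k,R,Rg=frame(theta,phi)
    return k+Rg.apply(off)+GD*R.apply([0,1,0]), q4(R)
def F(theta=0):
    f=np.mean([bot.read_ft_force() for _ in range(3)],0)
    return frame(theta,0)[2].inv().apply(f)
E
python3 - <<'E'
import h;from h import *
print(Rn.from_quat(np.roll(bot.read_tool_rot(),-1)).as_matrix().round(2),GD)
for s in(1,-1):
    h.SGN=s
    for a in((0,0,(0,0,.09)),(0,0),(0,.24),(.3,.24),(.6,.2),(.9,.2),(1.2,0),(1.2,0,(0,0,.09))):
        p,q=pose(*a);j=bot.solve_ik(p,q);print(s,a,p.round(3),None if j is None else np.round(j,2))
print(bot.read_clock(),bot.read_ft_force())
E
```

```text
[[ 0.44  0.   -0.9 ]
 [ 0.9   0.    0.44]
 [ 0.   -1.   -0.  ]] 0.0187
1 (0, 0, (0, 0, 0.09)) [ 0.636 -0.169  0.276] [-0.37  0.51  0.21  1.27  0.    1.05]
1 (0, 0) [ 0.636 -0.169  0.186] [-0.37  0.56  0.05  1.07  0.    1.05]
1 (0, 0.24) [ 0.633 -0.156  0.216] [-0.25  0.47 -0.04  0.96 -0.22  1.15]
1 (0.3, 0.24) [ 0.581 -0.15   0.216] [-0.26  0.42 -0.11  1.01 -0.24  1.46]
1 (0.6, 0.2) [ 0.531 -0.132  0.211] [-0.27  0.37 -0.19  1.04 -0.2   1.75]
1 (0.9, 0.2) [ 0.489 -0.098  0.211] [-0.24  0.34 -0.25  1.08 -0.17  2.09]
1 (1.2, 0) [ 0.451 -0.058  0.186] [-0.29  0.19 -0.5   0.88  0.    2.33]
1 (1.2, 0, (0, 0, 0.09)) [ 0.451 -0.058  0.276] [-0.29  0.12 -0.34  1.11  0.    2.33]
-1 (0, 0, (0, 0, 0.09)) [ 0.636 -0.169  0.276] [-0.37  0.51  0.21  1.27  0.   -2.1 ]
-1 (0, 0) [ 0.636 -0.169  0.186] [-0.37  0.56  0.05  1.07  0.   -2.1 ]
-1 (0, 0.24) [ 0.633 -0.156  0.216] [-0.25  0.47 -0.04  0.96 -0.22 -1.99]
-1 (0.3, 0.24) [ 0.581 -0.15   0.216] [-0.26  0.42 -0.11  1.01 -0.24 -1.68]
-1 (0.6, 0.2) [ 0.531 -0.132  0.211] [-0.27  0.37 -0.19  1.04 -0.2  -1.39]
-1 (0.9, 0.2) [ 0.489 -0.098  0.211] [-0.24  0.34 -0.25  1.08 -0.17 -1.05]
-1 (1.2, 0) [ 0.451 -0.058  0.186] [-0.29  0.19 -0.5   0.88  0.   -0.82]
-1 (1.2, 0, (0, 0, 0.09)) [ 0.451 -0.058  0.276] [-0.29  0.12 -0.34  1.11  0.   -0.82]
1.1 [0.348702   0.40385752 0.67081441]
```

```bash
python3 - <<'E'
from h import *
p,q=pose(0,0,(0,0,.1))
x=bot.read_position();bot.move_linear([x[0],x[1],.30],speed=.2)
bot.move_pose(p,q)
print(bot.read_clock(),bot.read_position()-p)
im=bot.camera("scene");cv2.imwrite("pics/s2.png",cv2.resize(im[150:384,100:400,::-1],None,fx=2.5,fy=2.5,interpolation=cv2.INTER_CUBIC))
im=bot.camera("top");cv2.imwrite("pics/t2.png",cv2.convertScaleAbs(cv2.resize(im[100:230,270:450,::-1],None,fx=4,fy=4,interpolation=cv2.INTER_CUBIC),alpha=1.8))
print(F())
E
```

```text
4.3083 [0.00021981 0.00112271 0.00014316]
[-0.55003607  0.45457827  0.85691688]
```

View pics/s2.png

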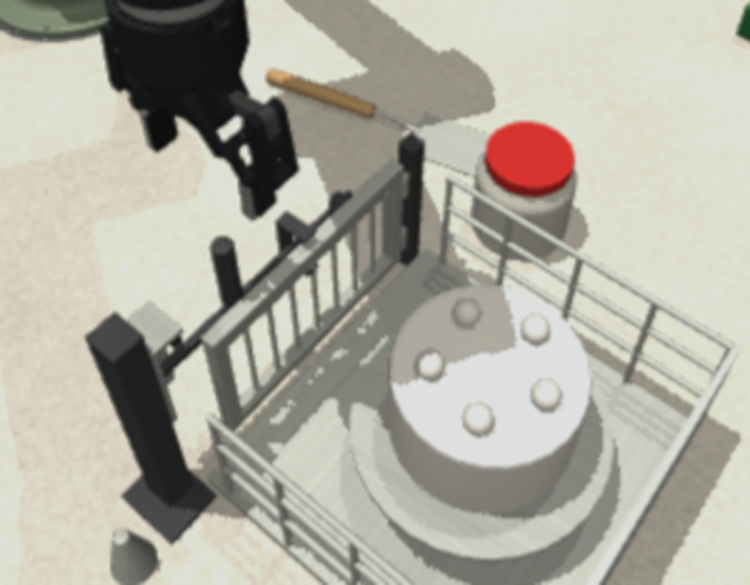

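View pics/t2.png

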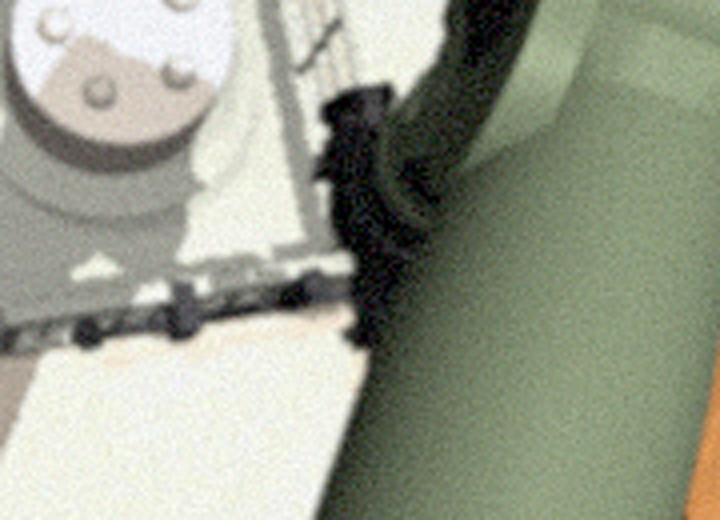

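```bash
python3 - <<'E'
from h import *
p,q=pose(0,0)
f0=F();print('f0',f0)
print(bot.move_linear(p,speed=.08,until_force=6),bot.read_position()-p,F()-f0)
for w in(.45,.36):
    bot.set_gripper(w,grasp_force=20);print(w,bot.read_gripper_width(),F()-f0)
im=bot.camera("scene");cv2.imwrite("pics/s3.png",cv2.resize(im[180:330,120:300,::-1],None,fx=4,fy=4,interpolation=cv2.INTER_CUBIC))
print(bot.read_clock())
E
```

```text
f0 [-0.55003607  0.45457827  0.85691688]
False [ 0.00040285 -0.00018264  0.00068952] [ 0.1048246  -0.55450646 -1.51392737]
0.45 0.4466573034799195 [ 0.53416802  0.03003888 -0.74198488]
0.36 0.3620045156757008 [ 0.81773181  0.09246008 -0.09805953]
6.6333
```

View pics/s3.png

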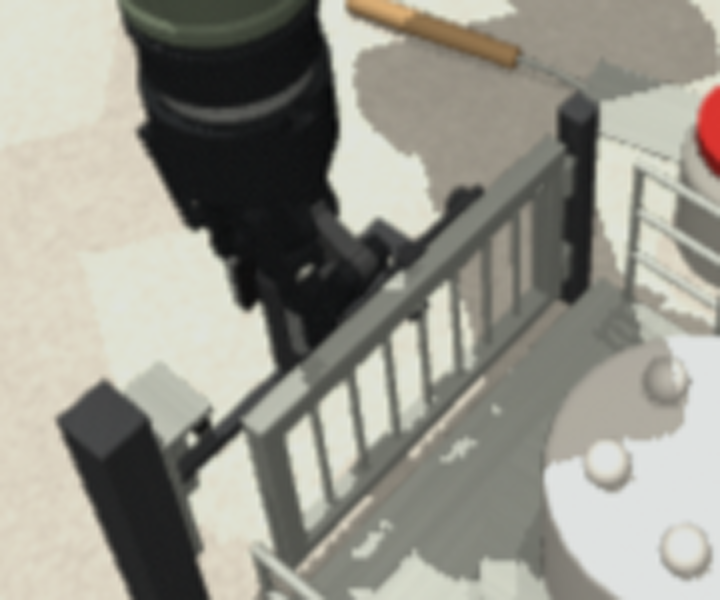

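```bash
cat >> h.py <<'E'
def F(theta=0,n=5):
    fs=[]
    for _ in range(n): bot.wait(.02);fs.append(bot.read_ft_force())
    return frame(theta,0)[2].inv().apply(np.mean(fs,0))
E
python3 - <<'E'
from h import *
f0=F();print(f0)
for w in(.32,.29,.27,.25,.235):
    bot.set_gripper(w,grasp_force=20);f=F();print(w,round(bot.read_gripper_width(),4),(f-f0).round(2))
    if abs((f-f0)[0])>1.8: break
print(bot.read_clock())
E
```

```text
[-0.20150709 -0.17712502 -0.02478659]
0.32 0.3208 [0.19 0.04 0.05]
0.29 0.2895 [-0.03  0.49  0.01]
0.27 0.2663 [ 0.17  0.26 -0.29]
0.25 0.249 [ 0.02  0.37 -0.16]
0.235 0.2339 [0.64 1.03 0.14]
8.2167
```

```bash
python3 - <<'E'
from h import *
f0=F()
bot.set_gripper(0.0,grasp_force=35);f=F(n=8);print(round(bot.read_gripper_width(),4),f0,f,bot.read_position()-pose(0,0)[0],bot.read_clock())
E
```

```text
0.2037 [0.10210286 0.24769585 0.03573899] [0.19035183 0.3560666  0.95754604] [5.44541033e-05 2.41028597e-05 7.54003192e-05] 8.65
```

```bash
cat > lift.py <<'E'
from h import *
ft=[]
base=None
f0=F(n=6);print('f0',f0.round(2))
r=4.0;hist=[]
while r<54:
    phi=np.arcsin(r/192);p,q=pose(0,phi)
    hit=bot.move_linear(p,speed=.03 if r<12 else .012,rotation=q,until_force=6)
    f=F(n=3);hist.append((r,f))
    if int(r*10)%30<7 or hit: print(round(r,1),f.round(2),hit,bot.read_clock())
    if hit: break
    if len(hist)>4:
        b=np.median([h[1] for h in hist[1:][-12:-1]],0)
        if f[2]-b[2]<-2.2:
            bot.wait(.05);f=F(n=5);
            print('susp',r,f,b)
            if f[2]-b[2]<-2.0: break
    r+= 2.0 if r<11.5 else .6
print(r,phi,bot.read_position()-p,bot.read_clock())
E
python3 lift.py
```

```text
f0 [0.31 0.09 1.07]
6.0 [-0.38 -0.79 -1.13] False 9.35
12.0 [-1.21 -1.6  -0.96] False 10.2667
12.6 [-0.85 -1.45 -0.97] False 10.5667
15.6 [-1.5  -2.29 -0.75] False 12.0667
18.0 [-2.06 -1.77 -0.47] False 13.2667
18.6 [-1.83 -2.02 -0.72] False 13.5667
21.0 [-1.67 -1.99 -0.81] False 14.7667
21.6 [-1.64 -2.07 -1.09] False 15.0667
24.0 [-1.89 -1.86 -0.88] False 16.2667
24.6 [-1.45 -1.77 -1.05] False 16.5667
27.0 [-1.68 -2.05  0.04] False 17.7667
27.6 [-2.01 -2.22 -0.88] False 18.0667
30.0 [-2.21 -2.12 -0.18] False 19.2667
30.6 [-1.76 -2.01 -0.41] False 19.5667
33.0 [-2.55 -2.33 -0.7 ] False 20.7667
33.6 [-2.3  -2.3  -0.46] False 21.0667
36.0 [-0.9  -5.44 -3.86] False 22.2667
susp 36.00000000000004 [-1.01649083 -4.49103694 -4.71021893] [-2.30362095 -2.20955835 -0.46115139]
36.00000000000004 0.18861638617540433 [-3.55344692e-05 -2.60374201e-04 -3.64542078e-04] 22.4
```

```bash
cat > swing1.py <<'E'
from h import *
phi=np.arcsin(31.4/192);p,q=pose(0,phi)
bot.move_linear(p,speed=.015,rotation=q);print('down',F(n=6).round(2))
for th in np.arange(.02,.17,.02):
    p,q=pose(th,phi)
    hit=bot.move_linear(p,speed=.03,rotation=q,until_force=7)
    f=F(th,n=3);print(round(th,2),f.round(2),hit,bot.read_clock())
    if hit or abs(f[0])>9:break
E
python3 swing1.py
python3 - <<'E'
from h import *
im=bot.camera("scene");cv2.imwrite("pics/s4.png",cv2.resize(im[180:330,120:300,::-1],None,fx=4,fy=4,interpolation=cv2.INTER_CUBIC))
E
```

```text
down [-2.1  -2.18 -0.95]
0.02 [-0.43 -2.34 -0.74] False 23.2
0.04 [ 0.34 -2.09 -0.41] False 23.525
0.06 [-0.61 -2.48 -0.26] False 23.85
0.08 [-0.63 -2.51  0.04] False 24.175
0.1 [-0.98 -3.31  0.29] False 24.5
0.12 [-0.97 -3.87  0.06] False 24.825
0.14 [-0.72 -4.    0.99] False 25.15
0.16 [-0.39 -4.92  1.88] False 25.475
```

View pics/s4.png

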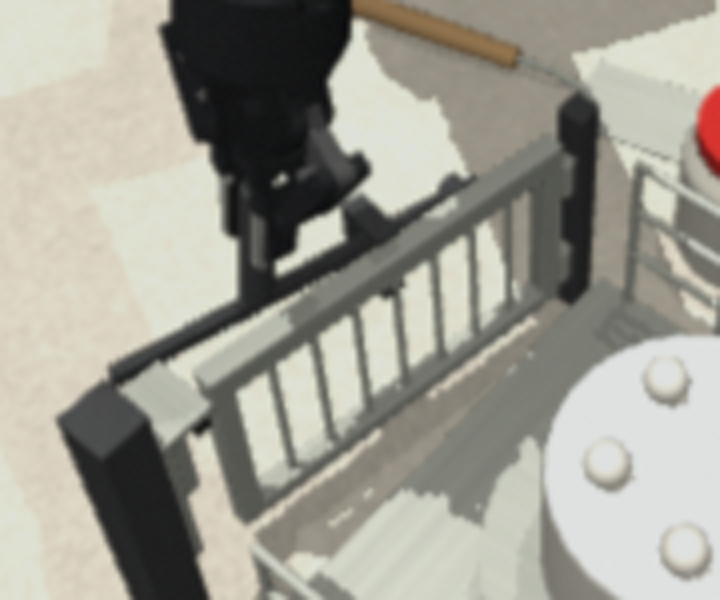

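```bash
cat > swing2.py <<'E'
from h import *
phi=np.arcsin(31.4/192);dy=0
for th in np.arange(.24,1.21,.08):
    p,q=pose(th,phi,(0,dy,0))
    hit=bot.move_linear(p,speed=.06,rotation=q,until_force=12)
    f=F(th,n=3);print(round(th,2),f.round(2),hit,round(dy*1e3,2),bot.read_clock())
    if hit or max(abs(f))>18:break
    dy+=np.clip(.0004*(f[1]+1),-.002,.002)
open('dy','w').write(f'{th} {dy}')
E
python3 swing2.py
python3 - <<'E'
from h import *
im=bot.camera("scene");cv2.imwrite("pics/s5.png",cv2.resize(im[130:330,100:340,::-1],None,fx=3,fy=3,interpolation=cv2.INTER_CUBIC))
E
```

```text
0.24 [-2.   -5.45  1.95] False 0.0 25.9667
0.32 [-1.61 -0.66 -0.62] False -1.78 26.4083
0.4 [-1.72  0.28 -2.08] False -1.65 26.85
0.48 [-1.97  0.19 -1.48] False -1.13 27.3
0.56 [-2.66 -1.72 -0.27] False -0.66 27.7417
0.64 [-2.09 -2.12 -0.2 ] False -0.94 28.1833
0.72 [-1.37 -2.14 -1.12] False -1.39 28.625
0.8 [-1.39  0.09 -2.44] False -1.85 29.0667
0.88 [-1.87 -1.02 -1.09] False -1.41 29.5167
0.96 [-1.87 -1.44 -0.23] False -1.42 29.9583
1.04 [-1.68 -1.04 -0.65] False -1.6 30.4
1.12 [-1.33 -1.56 -0.69] False -1.61 30.8417
1.2 [-1.17 -1.24 -1.15] False -1.84 31.2833
```

View pics/s5.png

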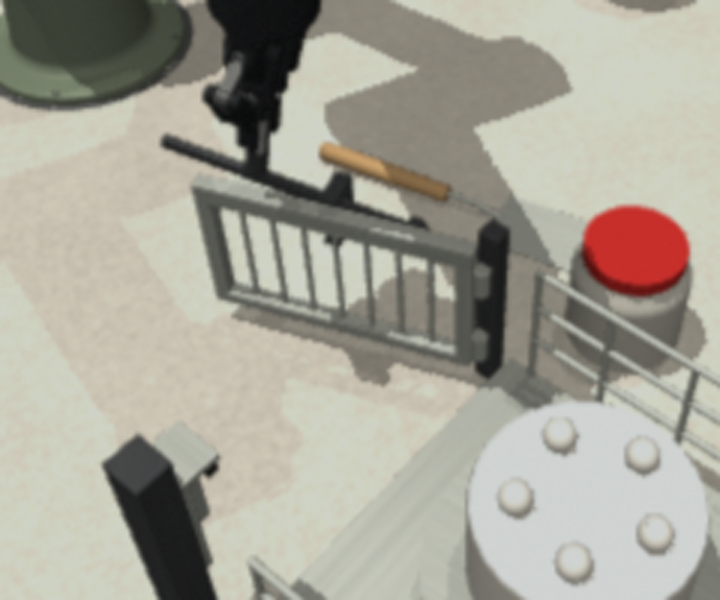

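```bash
python3 - <<'E'
from h import *
th=1.2;dy=-.0018
for r in(24,16,8,4,2,1,.4):
    p,q=pose(th,np.arcsin(r/192),(0,dy,0));hit=bot.move_linear(p,speed=.04 if r>3 else .015,rotation=q,until_force=6)
    print(r,hit,F(th,n=3).round(2))
    if hit: break
bot.set_gripper(.3);bot.wait(.2);print(F(th).round(2))
bot.set_gripper(1.0);print(F(th).round(2))
x=bot.read_position();bot.move_linear([x[0],x[1],x[2]+.14],speed=.1,until_force=8)
print(bot.read_position()-x,bot.read_clock())
x=bot.read_position();bot.move_linear([x[0]-.08,x[1]+.1,x[2]+.03],speed=.2);print(bot.read_clock())
im=bot.camera("scene");cv2.imwrite("pics/s6.png",cv2.resize(im[130:384,100:340,::-1],None,fx=2.3,fy=2.3,interpolation=cv2.INTER_CUBIC))
im=bot.camera("top");cv2.imwrite("pics/t6.png",cv2.convertScaleAbs(cv2.resize(im[100:300,180:410,::-1],None,fx=3,fy=3,interpolation=cv2.INTER_CUBIC),alpha=1.8))
print(proj('scene',[pose(1.2,0)[0]+[0,0,.0387]]))
E
```

```text
24 False [-0.19 -0.2  -1.63]
16 False [ 0.96 -0.62 -1.75]
8 False [ 0.9  -0.44 -2.15]
4 False [ 0.3   0.01 -1.44]
2 False [ 0.79 -0.51 -1.76]
1 False [ 1.06  0.14 -1.93]
0.4 False [ 1.33  0.18 -1.37]
[-0.22  0.23  0.59]
[ 0.11 -0.19 -0.3 ]
[-3.38512903e-04  9.32584741e-05  1.39398518e-01] 36.325
37.1333
[[181.78466471 168.99278884]]
```

View pics/s6.png

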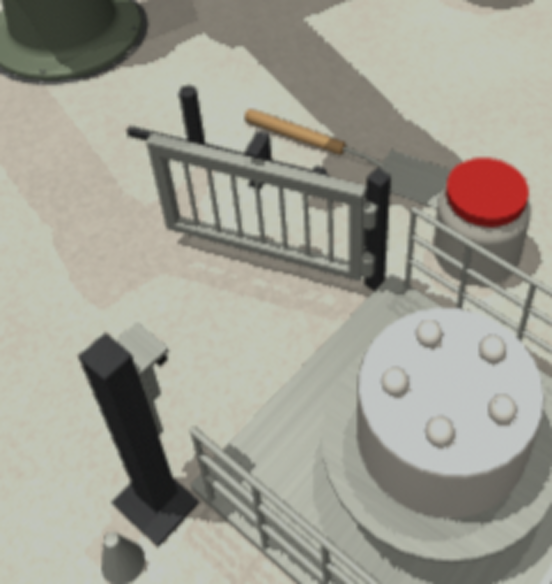

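View pics/t6.png

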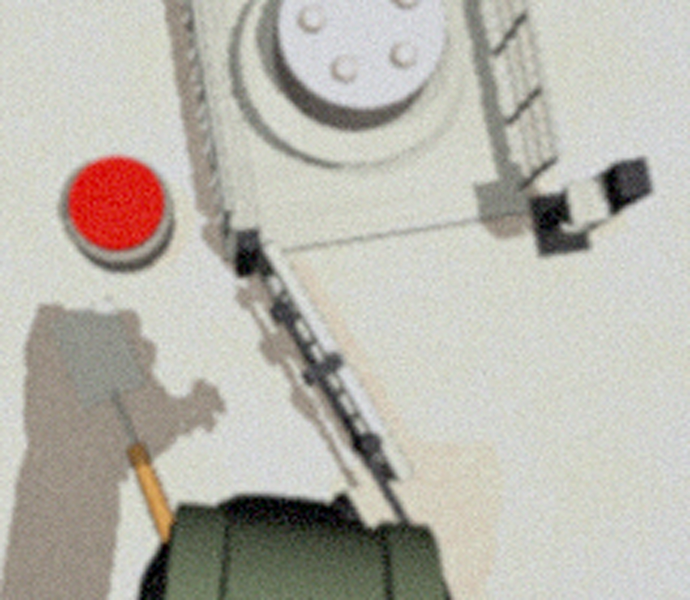

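```bash
python3 - <<'E'
from h import *
print(F(),bot.read_clock());bot.close_job()
E
```

```text
[-0.09972063  0.11783785  0.41315544] 37.3167
the job is handed in; nothing more can be done
```

I opened the gate to about 1.2 rad (69°) with the bar dropped back level, and handed the job in at about 37 s. I got no verdict back.

- **Finding the height:** I gripped the thumb stem and lifted the bar in 0.6 mm steps at the nose. At about 36 mm of nose lift, the load on the stem rose by about 4 N. That is roughly 3 N at the nose, which I took as the rubber stop. I then lowered the nose 4.6 mm to about mid-slot.
- **Opening the gate:** I swung the gate with the nose at that height. The nose passed the lip with no load spike. While swinging, the force on the stem stayed under about 6 N on any axis.
- **Leaving it open:** I lowered the bar to level, let go of the stem and backed the arm clear.

**Last checks:**
- **Stem position:** in the scene picture the stem top was within about 1 pixel of where it should be for 1.2 rad with the bar level.
- **Gate angle:** measuring the gate line in the top picture gave a rougher 66° or so. That is slightly lower, but still above the 1.0 rad needed.
- **Bystanders:** the jar, the nozzle and the visible part of the spatula looked unmoved. I compared the pictures by eye and did not measure them; the arm hid part of the spatula in the top view, but it showed clear in the scene view.
- **Robot contact:** the force on the tool was near zero before hand-in.

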